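# Draw two desk-organiser trays tight with a cam lock

### The job

Bring the loose organiser tray up to the base tray, standing on the desk between its two cheeks with its end against the buffers, then swing the cam lever so that its hook passes behind the tray's pin and draws the two trays together. Stop when you feel the lever come firm: the joint must be tight and stay tight when you let go, but do not force the cam beyond that. Leave the mug, stapler and tape measure where they are.

Things in the scene. Friction and masses are not known exactly. Their poses are not given: they have to be found in the camera images.
- dock: Base tray, plain light wood, fixed to the desk: a solid rail 44 mm deep, 140 mm wide, 50 mm high, with two open pockets 44 mm high behind it (an eraser and a clip lie in them) to x = -101 mm. Origin on the desk straight below the cam's pivot; x points out of the rail to where the loose tray goes, z up; the rail's joining face is the plane x = +22 mm.
- dock_buffers (a point): Middle of the base tray's joining face, 40 mm above the desk. Two rubber buffers (40 mm to either side, 31 to 49 mm above the desk) stand out of that face by 2.5 to 10 mm, different at each start and not told; they give about 1 mm for each 14 N together.
- dock_mouth (a point): Middle of the mouth between the base tray's two side cheeks, on the desk, x = 62 mm in the base tray's frame. The cheeks are 40 mm high, inner faces 124 mm apart from the rail to here, then flare outwards by 24 degrees to x = 88 mm.
- tray: Loose tray, plain light wood, about 0.7 kg, 130 mm long (x), 120 mm wide, walls 50 mm high. Origin on its underside below its steel pin; x points from the pin away from the joining end, whose face is at x = -12 mm; far end x = +118 mm. Home: axes parallel to the base tray's, origin on the base tray's x axis, 36.5 to 44 mm along it when it touches the buffers; the hook reaches the pin if below 46 mm.
- tray_tab (a point): Where to hold the loose tray: a point on its upright grip tab, 52 mm from the pin along tray x. The tab is 12 mm thick (tray y), 44 mm long (tray x); its top is 17 mm above this point and the 8 mm middle wall it stands on begins 20 mm below; the open pockets at both sides are 48 mm wide. This point is 70 mm above the underside. Axes as the tray's.
- tray_pin (a point): Keeper pin on the loose tray's joining end: upright steel pin 8 mm in diameter, 50 to 65 mm above the tray's underside; this point is on its axis, 57 mm up.
- cam: Steel cam on the base tray's rail: lever and hook in one, turning about the upright axis through its origin. Its yaw in the base tray's frame is the cam angle: starts at -0.3 to 0, stops at -0.35 and 1.85 rad, grows anticlockwise from above. It turns against a light steady drag, draws the tray in, then comes firm as the buffers are squeezed, at 0.8 to 1.75 rad; friction keeps it there.
- cam_nose (a point): Nose of the hook, a flat curved bar 6 mm thick, 52 to 60 mm above the desk. The hook's inner edge is a spiral, 51 mm from the pivot at the nose, 9.5 mm less per radian behind it. At cam angle 0 the nose is 0.32 rad clockwise (from above) of the base tray's x axis, clear of the pin's way in; turned anticlockwise it passes behind the pin. It overhangs the tray's way in: a tray lifted over 2 mm strikes it.
- cam_knob (a point): Black upright knob at the end of the cam lever, 16 mm in diameter, 60 to 96 mm above the desk; this point is on its axis 78 mm up, 72 mm from the pivot. Its bearing from the pivot is 2.3 rad plus the cam angle, anticlockwise from the base tray's x axis. It drags with about 3 N when free; firm is 5.5 to 8 N here, square to the lever; over 11 N is forcing it.
- mug: Bystander: two-tone mug, 78 mm across, 101 mm high, origin at the centre of its underside. Leave alone.
- stapler: Bystander: black desk stapler, 149 x 38 x 64 mm, origin at the centre of its underside. Leave alone.
- tape_measure: Bystander: yellow tape measure, 40 x 69 x 58 mm, origin at the centre of its underside. Leave alone.

How it is judged:
On the way, in this order (a step that is already met when the one before it is completed fails the run):
1. the tray stands home between the cheeks, its pin within the hook's reach, before the cam is turned in (x of tray in the frame of dock below 0.0475 m and y of tray in the frame of dock between -0.005 and 0.005 m and height (world z) of tray below 0.004 m and angle between tray's own z axis and vertical below 0.1 rad and angle between the x axis of tray and the x axis of dock, either way round below 0.1 rad and y of cam_knob in the frame of dock above 0.037 m), for 0.2 s.
2. the cam has been turned in and its hook pulls the tray tight (x of tray in the frame of dock below 0.0475 m and y of tray in the frame of dock between -0.005 and 0.005 m and height (world z) of tray below 0.004 m and angle between tray's own z axis and vertical below 0.1 rad and angle between the x axis of tray and the x axis of dock, either way round below 0.1 rad and y of cam_knob in the frame of dock below 0.017 m and contact force between cam and tray above 10 N), for 0.2 s.
At the end, for the whole second after the job is handed in: Tray flat on the desk between the cheeks, at rest and released: origin under 47.5 mm ahead of and within 5 mm sideways of the base tray's, tilted and turned under 0.1 rad; cam turned past 0.6 rad (knob y under 17 mm in the base tray's frame), hook pulling the tray with 10 to 50 N (all of step 2 and linear speed of tray below 0.01 m/s and contact force between cam and tray below 50 N); the robot touches nothing.
It fails at once if the cam is forced: its hook presses on the tray with more than 50 N (contact force between cam and tray above 50 N).
It fails at once if the mug moved more than 30 mm (distance of mug from where it was at the start of the episode above 0.03 m).
It fails at once if the stapler moved more than 30 mm (distance of stapler from where it was at the start of the episode above 0.03 m).
It fails at once if the tape measure moved more than 30 mm (distance of tape_measure from where it was at the start of the episode above 0.03 m).
It also fails if it takes over 67 s, if anything falls off the work surface, if the arm or the gripper's body presses on something with over 40 N, if the wrist force passes 120 N, or if a joint passes its speed limit or range.

### The arm

A 6-joint arm with a two-finger parallel gripper is mounted at the origin on the work surface; the furniture and walls round the work are solid. World frame = base frame: x ahead of the robot, y to its left, z up, the work surface at z = 0. Lengths are in m, angles in rad, forces in N, time in s.
With the tool pointing down it reaches from about 0.35 to 0.975 m from the base axis. Payload 7.1 kg.
Tool frame: the origin (TCP) lies between the finger pads; the fingertips stand 25 mm ahead of it and the grasp point (between the pads) lies 6 mm ahead of it (r.tip_extent is the distance from the TCP to the fingertips, in m); z points along the fingers, y is the line along which they close (so a half turn about z gives the same grasp; the last joint's range is limited). The gripper opens to 88 mm and grips with 3 to 60 N. Pads are 20 mm wide; open, the fingers measure 115 mm over their backs; the gripper's body (75 mm by 178 mm) begins 61 mm behind the grasp point.
Start: joints at [1.268, 0.423, 1.63, -0, 1.089, -0.019], TCP at [0.175, 0.6, 0.248] pointing down, gripper open.
Joint ranges: [-3, 3], [-0.9, 2.11], [0.09, 2.58], [-1.31, 4.45], [0.11, 2.69], [-2.54, 2.54]. Speed limits (rad/s): [2.39, 2.39, 3.01, 3.14, 3.14, 3.14].

### API

Orientations are given as a rotation vector (axis times angle).
In Python, from rig import status, viewer, close_job, r gives the robot as it stands. The module is installed in compiled form; this text tells all that it offers.
- The arm moves only by the tool step_arm, never from a script. Its argument "plan" is a list that holds one entry, the list of rows, each a list of 7 numbers: the shift along the tool's x, y, z in cm, then the turn, a rotation vector about the tool's x, y, z in degrees, then the closure, from -1 (fully open) to 1 (shut). In form: [[[tx, ty, tz, rx, ry, rz, claw], ...]]. A call has 1 to 8 rows; each row shifts and turns the commanded pose from where the row before left it, along the tool's axes as they then stand; what a row does not reach is not made up. A row lasts 1/8 s, in which the tool goes at most 62.5 mm and 10.7 degrees, less where a joint would pass 70% of its speed; a pose out of reach is approached as far as the arm can. A call is refused whole if a number of a shift passes 6.25 or a number of a turn 10.7, either way. A call with a gripper value outside its range is refused whole. The fingers move at their own pace and stop on an object; the grip force is fixed at half the most. Time passes only in rows, so rows that do not move let the fingers close. It gives the time, the measured TCP pose, the force, the opening and the grip force at its end, in the units of the state.
- status.read_state(): the state, without advancing time (a new reading comes with each control period).
- viewer.capture(name): name is "scene" or "side" or "wrist"; returns a dict with "frame" (400x640x3 uint8, red, green, blue), "range_z" (400x640 float32, m along the optical axis (not along the pixel's ray), 0 where there is no reading), "mtx" (3x3 intrinsics, pixels), "view" (4x4, takes a point from world to camera coordinates); the wrist camera has in their place "tool_from_camera" (4x4, takes a point from camera to tool coordinates, whose origin is the TCP and whose axes are the flange's). Camera axes: x right, y down, z forward; pixel columns grow to the right and rows downward; lengths in m; the calibration is good to about 2 mm. A picture is of the moment at which its call begins: read the wrist's pose just before it.
- close_job(): hands the job in; it is judged then, once.
Trained networks look in a picture, given as the dict that the camera call returned (one of the last four; its "shot" number tells which), for a name from the list of things; names that differ only in an ending like _2 or _b are one class to them, and where a whole thing is asked for, a point or a joint stands for the part that bears it (a point fixed in the world has none). Each returns a list of dicts, best first, with "conf" (0 to 1); they miss things now and then, are a little off and sometimes report something else, mostly with a low value. They report only what shows in the picture. A call takes as long as a camera call.
- viewer.look_for(picture, thing): "uv" ([column, row] in pixels, amid what is visible of it).
- viewer.landmark_of(picture, thing): "uv" ([column, row] in pixels: a listed point, or the origin of a listed thing).
The state is a dict: "t": time; "qpos": joint angles; "dq": joint speeds; "joint_torque": joint torques, N m; "tcp_pos": TCP position; "tool_rot": TCP orientation; "contact_force": force on the tool from outside, world axes, zero at the start; "ft_torque": the same for the moment, N m; "finger_gap": finger opening in m; "finger_force": force on a finger pad.
Only numpy, scipy, OpenCV 4.12 (cv2) and the standard library are available. Lean on these libraries where they do the work, as an engineer would, in place of code of your own. Each camera call takes 0.05 s, during which the arm holds its last target. There are 200 camera calls.

## Working session

There is one attempt and no reset: what is moved stays moved. The work goes in short steps, Python scripts to look and compute and a tool call to move; the robot and the scene stay as the last step left them, time stands still between calls to the robot, and variables do not carry over. Pictures are saved under pics/ and viewed, at most 10 in all, crops included, and the job is handed in when it is done.

Besides the shell and the picture viewer there is one more tool, called as name(argument=value, ...), one argument or row to a line, values as JSON. step_arm: Moves the arm, as the interface text tells. Its arguments: {"type":"object","properties":{"plan":{"type":"array"}},"required":["plan"]}

```bash
mkdir -p pics
cat > h.py <<'E'
import numpy as np, cv2
from rig import status, viewer, close_job, r
from scipy.spatial.transform import Rotation as R
def world(cap,uv,st=None):
    """depth-based world pt"""
    u,v=int(round(uv[0])),int(round(uv[1]))
    p=cap["range_z"][max(0,v-2):v+3,max(0,u-2):u+3]; p=p[p>0]
    z=np.median(p) if p.size else np.nan
    c=np.linalg.inv(cap["mtx"])@np.array([uv[0],uv[1],1.])*z
    return (c2w(cap,st)@np.r_[c,1])[:3]
def c2w(cap,st=None):
    if "view" in cap: return np.linalg.inv(cap["view"])
    T=np.eye(4); T[:3,:3]=R.from_rotvec(st["tool_rot"]).as_matrix(); T[:3,3]=st["tcp_pos"]
    return T@cap["tool_from_camera"]
def atz(cap,uv,h,st=None):
    M=c2w(cap,st); d=M[:3,:3]@np.linalg.inv(cap["mtx"])@np.array([uv[0],uv[1],1.]); o=M[:3,3]
    return o+d*(h-o[2])/d[2]
PTS={"dock":0,"dock_buffers":.04,"dock_mouth":0,"tray":0,"tray_tab":.07,"tray_pin":.057,"cam":None,"cam_nose":.056,"cam_knob":.078}
def survey(names,st_needed=True,pts=PTS):
    for n in names:
        st=status.read_state(); c=viewer.capture(n)
        cv2.imwrite(f"pics/{n}_{c['shot']}.png",c["frame"][:,:,::-1])
        for k,h in pts.items():
            L=viewer.landmark_of(c,k)[:2]
            for l in L:
                print(n,c['shot'],k,round(l["conf"],2),np.round(l["uv"]),"depth",np.round(world(c,l["uv"],st),3),"atz",None if h is None else np.round(atz(c,l["uv"],h,st),4))
E
python3 - <<'E'
from h import *
s=status.read_state(); print(s)
survey(["scene","side","wrist"],pts={**PTS,"mug":0,"stapler":0,"tape_measure":0})
E
ls pics
```

```text
{'t': 0.0, 'qpos': array([ 1.26801209e+00,  4.23835687e-01,  1.63068294e+00, -1.40612371e-05,
        1.08861004e+00, -1.89808864e-02]), 'dq': array([ 3.34891992e-04,  1.53353662e-03,  5.45128110e-04,  1.21595134e-04,
        9.31100529e-04, -2.04903769e-05]), 'joint_torque': array([ 4.01046564e-04, -5.44618106e+01, -2.73671186e+01,  6.43873564e-02,
        2.25736928e-02, -7.94667721e-05]), 'tcp_pos': array([0.17481781, 0.59951183, 0.24690767]), 'tool_rot': array([-4.44259330e-01, -3.10978515e+00,  2.38455676e-03]), 'contact_force': array([ 0.2372971 , -0.01321057, -0.3518743 ]), 'ft_torque': array([ 0.0037289 , -0.03934145, -0.04257138]), 'finger_force': 0.0, 'finger_gap': 0.08791595458307708}
scene 1 dock 0.71 [330. 242.] depth [ 0.356 -0.327  0.057] atz [ 0.3844 -0.2989  0.    ]
scene 1 dock_buffers 0.68 [335. 228.] depth [ 0.389 -0.308  0.062] atz [ 0.4011 -0.2965  0.04  ]
scene 1 tray 0.89 [371. 242.] depth [ 0.447 -0.381  0.028] atz [ 0.4633 -0.3687  0.    ]
scene 1 tray_tab 0.93 [399. 227.] depth [ 0.505 -0.412  0.07 ] atz [ 0.5051 -0.4123  0.07  ]
scene 1 tray_pin 0.78 [375.
[... 1456 characters left out ...]
-0.376  0.053] atz [ 0.4595 -0.3655  0.057 ]
side 2 cam 0.64 [324. 182.] depth [ 0.389 -0.218  0.079] atz None
side 2 cam_nose 0.82 [313. 170.] depth [ 0.412 -0.345  0.056] atz [ 0.4115 -0.344   0.056 ]
side 2 cam_nose 0.24 [324. 181.] depth [ 0.388 -0.219  0.082] atz [ 0.3855 -0.2786  0.056 ]
side 2 cam_knob 0.83 [322. 183.] depth [ 0.393 -0.218  0.078] atz [ 0.3931 -0.2188  0.078 ]
side 2 stapler 0.7 [353. 175.] depth [ 0.304 -0.433  0.002] atz [ 0.3033 -0.4387  0.    ]
side 2 tape_measure 0.78 [336. 245.] depth [0.386 0.091 0.12 ] atz [ 0.3702 -0.0963  0.    ]
side 2 tape_measure 0.29 [353. 172.] depth [ 0.303 -0.439  0.01 ] atz [ 0.3005 -0.4613  0.    ]
scene_1.png
side_2.png
wrist_3.png
```

```bash
python3 -c "
import cv2,numpy as np
a=cv2.imread('pics/scene_1.png')[130:330,200:500];b=cv2.imread('pics/side_2.png')[110:290,210:450]
cv2.imwrite('pics/c1.png',np.vstack([cv2.resize(a,(450,300)),cv2.resize(b,(450,300))]))"
```

```text
(no output)
```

View pics/c1.png

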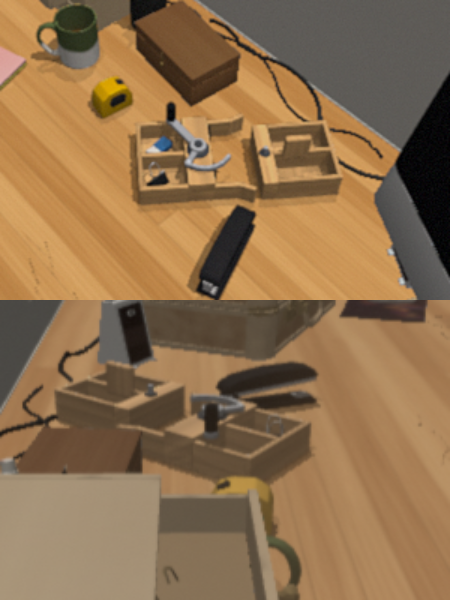

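Scene crop: the base tray with cam at about (200,150), its knob at (171,110), and the loose tray at (295,160), right in front of the mouth and nearly aligned. A wooden box sits above, the stapler below and a monitor to the right. Next I move up and over for a close wrist view.

step_arm(
  plan=[
    [[-4.8, -2.3, -2.1, 0, 0, 3, -1], [-4.8, -2.3, -2.1, 0, 0, 3, -1], [-4.8, -2.3, -2.1, 0, 0, 3, -1], [-4.8, -2.3, -2.1, 0, 0, 3, -1], [-4.8, -2.3, -2.1, 0, 0, 3, -1], [-4.8, -2.3, -2.1, 0, 0, 3, -1], [-4.8, -2.3, -2.1, 0, 0, 3, -1]],
  ],
)

```text
t: 2.82
tcp_pos: [0.4096, 0.3111, 0.3955]
tool_rot: [1.006, 2.976, 0.001]
contact_force: [1.7, 0.4, 0.4]
finger_gap: 0.0879
finger_force: 0.0
```

```bash
cat >> h.py <<'E'
def delta(target,xb=None):
    """tool-axes shift in cm to world target; turn about tool z (deg) so tool x bears xb (deg)"""
    s=status.read_state(); M=R.from_rotvec(s["tool_rot"]).as_matrix()
    print("t",round(s["t"],2),"tcp",np.round(s["tcp_pos"],4),"F",np.round(s["contact_force"],1),"gap",round(s["finger_gap"],4),"q",np.round(s["qpos"],2))
    b=np.degrees(np.arctan2(M[1,0],M[0,0])); print("x bears",round(b,2),"tilt",np.round(M[:,2],3))
    if target is not None: print("shift cm",np.round(100*M.T@(np.array(target)-s["tcp_pos"]),2))
    if xb is not None: print("rz",round((b-xb+180)%360-180,2))
E
python3 -c "
from h import *
delta([.50,0,.40],138)"
```

```text
t 2.83 tcp [0.4096 0.3111 0.3955] F [1.7 0.4 0.4] gap 0.0879 q [ 0.63  0.11  1.7  -0.    1.33 -0.29]
x bears 142.64 tilt [ 0.  0. -1.]
shift cm [-26.06 -19.24  -0.45]
rz 4.64
```

step_arm(
  plan=[
    [[-4.3, -3.2, 0, 0, 0, 1, -1], [-4.3, -3.2, 0, 0, 0, 1, -1], [-4.3, -3.2, 0, 0, 0, 1, -1], [-4.3, -3.2, 0, 0, 0, 1, -1], [-4.3, -3.2, 0, 0, 0, 1, -1], [-4.3, -3.2, 0, 0, 0, 0, -1], [-2.5, -5, 0, 0, 0, 0, -1], [-2.5, -5, 0, 0, 0, 0, -1]],
  ],
)

```text
t: 3.82
tcp_pos: [0.4536, -0.1092, 0.3947]
tool_rot: [1.132, 2.93, -0.0]
contact_force: [0.2, -0.6, -1.1]
finger_gap: 0.0878
finger_force: 0.0
```

step_arm(
  plan=[
    [[-2.5, -5, 0, 0, 0, 0, -1], [-2.5, -5, 0, 0, 0, 0, -1], [-2.5, -5, 0, 0, 0, 0, -1], [0, 0, 0, 0, 0, 0, -1], [0, 0, 0, 0, 0, 0, -1]],
  ],
)

```text
t: 4.45
tcp_pos: [0.4086, -0.2688, 0.3946]
tool_rot: [-1.134, -2.93, -0.001]
contact_force: [-0.4, -0.1, -0.0]
finger_gap: 0.088
finger_force: 0.0
```

```bash
python3 -c "
from h import *
delta(None)
survey(['wrist'])
import glob;print(glob.glob('pics/wrist*'))"
```

```text
t 4.45 tcp [ 0.4086 -0.2688  0.3946] F [-0.4 -0.1 -0. ] gap 0.088 q [-0.61  0.07  1.75  0.    1.32 -1.44]
x bears 137.69 tilt [-0.     0.001 -1.   ]
wrist 4 dock 0.78 [303. 162.] depth [ 0.387 -0.287  0.065] atz [ 0.3924 -0.297   0.    ]
wrist 4 dock_buffers 0.61 [296. 174.] depth [ 0.396 -0.314  0.053] atz [ 0.3973 -0.3162  0.04  ]
wrist 4 dock_mouth 0.21 [456.  13.] depth [0.378 0.012 0.082] atz [0.3826 0.0539 0.    ]
wrist 4 tray 0.71 [299. 225.] depth [ 0.467 -0.374  0.053] atz [ 0.4801 -0.3909  0.    ]
wrist 4 tray 0.55 [297. 214.] depth [ 0.457 -0.372  0.021] atz [ 0.4612 -0.3779  0.    ]
wrist 4 tray_tab 0.88 [302. 260.] depth [ 0.509 -0.404  0.086] atz [ 0.5147 -0.4103  0.07  ]
wrist 4 tray_tab 0.24 [382.  76.] depth [ 0.373 -0.108  0.057] atz [ 0.3722 -0.1108  0.07  ]
wrist 4 tray_pin 0.58 [297. 224.] depth [ 0.463 -0.375  0.053] atz [ 0.4626 -0.3743  0.057 ]
wrist 4 cam 0.6 [300. 165.] depth [ 0.388 -0.295  0.068] atz None
wrist 4 cam_nose 0.68 [289. 192.] depth [ 0.416 -0.358  0.002] atz [ 0.4093 -0.3433  0.056 ]
wrist 4 cam_knob 0.98 [335. 138.] depth [ 0.39  -0.223  0.097] atz [ 0.3918 -0.2231  0.078 ]
wrist 4 cam_knob 0.32 [456.  11.] depth [0.376 0.014 0.082] atz [0.3758 0.0157 0.078 ]
['pics/wrist_4.png', 'pics/wrist_3.png']
```

```bash
cat >> h.py <<'E'
def cloud(cap,st):
    v,u=np.mgrid[:400,:640]; z=cap["range_z"].ravel(); m=z>0
    c=np.linalg.inv(cap["mtx"])@np.stack([u.ravel(),v.ravel(),np.ones(z.size)])*z
    M=c2w(cap,st); p=(M[:3,:3]@c).T+M[:3,3]
    return p[m],cap["frame"].reshape(-1,3)[m]
def ortho(p,col,name,x0=.27,y0=-.52,n=350,s=2):
    im=np.zeros((n*2,n*2,3),np.uint8); hm=np.zeros((n*2,n*2),np.float32)
    i=((p[:,0]-x0)*1000*s).astype(int); j=((p[:,1]-y0)*1000*s).astype(int)
    ok=(i>=0)&(i<2*n)&(j>=0)&(j<2*n)
    o=np.argsort(p[ok,2]); I,J=i[ok][o],j[ok][o]
    im[2*n-1-I,2*n-1-J]=col[ok][o][:,::-1]
    im=cv2.dilate(im,np.ones((3,3)))
    cv2.imwrite(name,cv2.resize(im,(580,580)))
E
python3 -c "
from h import *
st=status.read_state(); c=viewer.capture('wrist'); p,col=cloud(c,st); np.savez('w4.npz',p=p,col=col)
h,e=np.histogram(p[(p[:,0]>.3)&(p[:,0]<.6)&(p[:,1]<-.2)&(p[:,1]>-.5),2],bins=np.arange(-.01,.13,.004))
print([(round(a,3),b) for a,b in zip(e,h) if b>20])
im=cv2.imread('pics/wrist_4.png'); 
ortho(p,col,'pics/o4.png')
o=cv2.imread('pics/o4.png'); cv2.imwrite('pics/c4.png',np.hstack([im[60:360,190:410].repeat(1,0), cv2.resize(o,(300,300))]) if 0 else o)"
```

```text
[(np.float64(-0.006), np.int64(30)), (np.float64(-0.002), np.int64(10161)), (np.float64(0.002), np.int64(1163)), (np.float64(0.006), np.int64(3053)), (np.float64(0.01), np.int64(371)), (np.float64(0.014), np.int64(224)), (np.float64(0.018), np.int64(490)), (np.float64(0.022), np.int64(215)), (np.float64(0.026), np.int64(237)), (np.float64(0.03), np.int64(165)), (np.float64(0.034), np.int64(214)), (np.float64(0.038), np.int64(515)), (np.float64(0.042), np.int64(798)), (np.float64(0.046), np.int64(963)), (np.float64(0.05), np.int64(2550)), (np.float64(0.054), np.int64(237)), (np.float64(0.058), np.int64(736)), (np.float64(0.062), np.int64(509)), (np.float64(0.066), np.int64(85)), (np.float64(0.074), np.int64(79)), (np.float64(0.078), np.int64(38)), (np.float64(0.082), np.int64(38)), (np.float64(0.086), np.int64(121)), (np.float64(0.094), np.int64(66))]
```

View pics/c4.png

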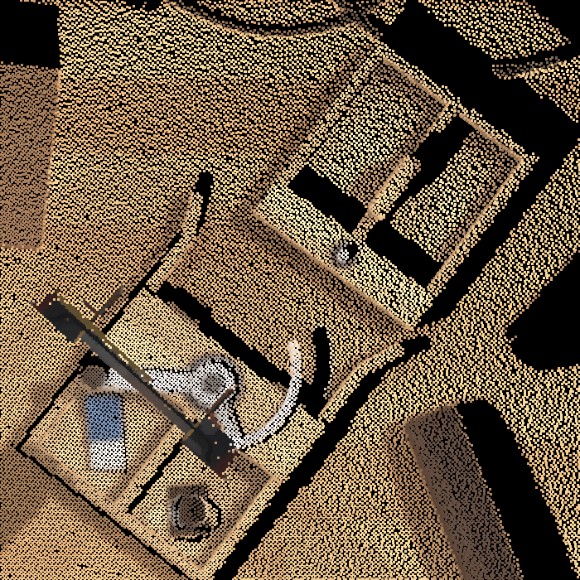

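View pics/wrist_4.png

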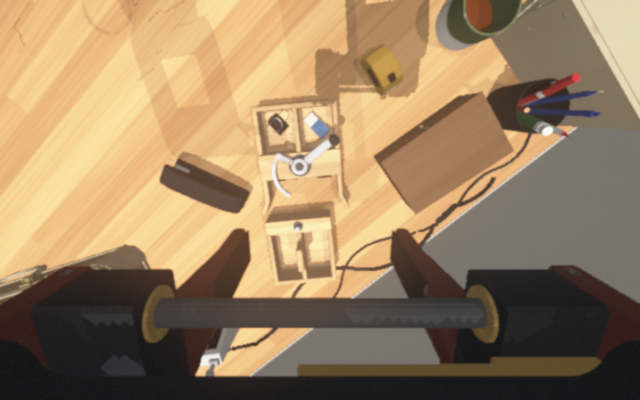

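Both views agree: the tray and base tray share a heading of about -35°, the pin is at ortho (345,252), the pivot at (215,383) and the knob at (93,378). Now I fit them exactly.

```bash
cat >> h.py <<'E'
def frame_of(p,c,half,zlo,zhi,name,yaw0=-35):
    """min-area rect of the points in a height band inside a rough oriented box"""
    a=np.radians(yaw0); A=np.array([[np.cos(a),np.sin(a)],[-np.sin(a),np.cos(a)]])
    q=(p[:,:2]-c)@A.T
    m=(p[:,2]>zlo)&(p[:,2]<zhi)&(abs(q[:,0])<half[0])&(abs(q[:,1])<half[1])
    P=p[m,:2]; q=q[m]
    rc=cv2.minAreaRect((P*1000).astype(np.float32)); print(name,m.sum(),"rect",np.round(rc[0],1),np.round(rc[1],1),round(rc[2],2))
    return P,q
E
cat > fit.py <<'E'
from h import *
import sys
def fit(p,tray_c,dock_c,yt=-35,yd=-35):
    P,q=frame_of(p,np.array(tray_c),(.075,.07),.044,.0535,"tray",yt)
    P2,q2=frame_of(p,np.array(dock_c),(.078,.078),.038,.0535,"dock",yd)
    # robust edges: far/joining line fits in rough frame by slices
    for nm,q,a0 in(("tray",q,yt),("dock",q2,yd)):
        for ax,sg in((0,-1),(0,1),(1,-1),(1,1)):
            o=1-ax; b=np.arange(-.05,.05,.004); pts=[]
            for lo in b:
                k=(q[:,o]>lo)&(q[:,o]<lo+.004)
                if k.sum()>2: pts.append((lo+.002,sg*np.max(sg*q[k,ax])))
            pts=np.array(pts)
            if len(pts)<6: continue
            med=np.median(pts[:,1]); g=abs(pts[:,1]-med)<.006; f=np.polyfit(pts[g,0],pts[g,1],1)
            print(nm,"axis",'xy'[ax],sg,"at",round(f[1]*1000,1),"slope deg",round(np.degrees(f[0])*(1 if ax==1 else -1),2),g.sum())
if __name__=="__main__":
    d=np.load('w4.npz'); fit(d['p'],(.507,-.404),(.357,-.277))
E
python3 fit.py
```

```text
tray 1723 rect [ 508.1 -409.1] [120.2 130.9] 53.42
dock 2731 rect [ 364.1 -281. ] [140.2 143.3] 52.73
tray axis x -1 at -61.1 slope deg -1.56 25
tray axis x 1 at 67.6 slope deg -1.53 25
tray axis y -1 at -62.5 slope deg -1.46 25
tray axis y 1 at 55.8 slope deg -1.6 25
dock axis x -1 at -62.9 slope deg -2.17 25
dock axis x 1 at 59.8 slope deg -3.04 23
dock axis y -1 at -68.1 slope deg -2.03 25
dock axis y 1 at 70.5 slope deg -2.28 23
```

```bash
python3 -c "
from h import *
for n in('scene','side'):
    c=viewer.capture(n); p,_=cloud(c,None)
    m=(p[:,2]>.1)&(p[:,2]<.3)&(np.hypot(p[:,0]-.507,p[:,1]+.408)<.22); q=p[m]
    d=q[:,:2]-[.507,-.408]; a=np.radians(-36.6); x=d@[np.cos(a),np.sin(a)]; y=d@[-np.sin(a),np.cos(a)]
    print(n,m.sum()); 
    if m.sum(): print(np.round(np.percentile(x,[0,5,50,95,100]),3),np.round(np.percentile(y,[0,5,50,95,100]),3),np.round(np.percentile(q[:,2],[0,50,100]),3))
delta([.5073,-.4085,.20],143.4)
"
```

```text
scene 6267
[0.029 0.064 0.139 0.203 0.216] [-0.217  0.012  0.1    0.201  0.213] [0.1   0.212 0.3  ]
side 2813
[0.03  0.061 0.129 0.207 0.22 ] [-0.217 -0.153  0.11   0.203  0.212] [0.1   0.214 0.3  ]
t 5.1 tcp [ 0.4088 -0.2689  0.3947] F [0.2 0.5 0.2] gap 0.0875 q [-0.61  0.07  1.75 -0.    1.32 -1.44]
x bears 137.75 tilt [ 0. -0. -1.]
shift cm [-16.68  -3.71  19.47]
rz -5.65
```

```bash
python3 -c "
from h import *
for n in('scene','side'):
    c=viewer.capture(n); p,_=cloud(c,None)
    d=p[:,:2]-[.507,-.408]; a=np.radians(-36.6); x=d@[np.cos(a),np.sin(a)]; y=d@[-np.sin(a),np.cos(a)]
    for zl in(.1,.15,.2,.25,.3,.35,.4):
      for yl in np.arange(-.16,.16,.04):
        m=(p[:,2]>zl)&(p[:,2]<zl+.05)&(y>yl)&(y<yl+.04)&(x>-.08)&(x<.25)
        if m.sum()>5: print(n,zl,round(yl,2),m.sum(),'minx',np.round(np.percentile(x[m],[0,10]),3))
"
```

```text
scene 0.1 0.0 215 minx [0.182 0.186]
scene 0.1 0.04 268 minx [0.151 0.157]
scene 0.1 0.08 263 minx [0.123 0.127]
scene 0.1 0.12 233 minx [0.091 0.098]
scene 0.15 0.0 257 minx [0.182 0.187]
scene 0.15 0.04 310 minx [0.151 0.157]
scene 0.15 0.08 275 minx [0.123 0.128]
scene 0.15 0.12 269 minx [0.093 0.098]
scene 0.2 0.0 330 minx [0.182 0.187]
scene 0.2 0.04 331 minx [0.152 0.157]
scene 0.2 0.08 319 minx [0.124 0.128]
scene 0.2 0.12 300 minx [0.09  0.098]
scene 0.25 -0.04 15 minx [0.211 0.211]
scene 0.25 0.0 386 minx [0.182 0.187]
scene 0.25 0.04 369 minx [0.152 0.158]
scene 0.25 0.08 354 minx [0.122 0.128]
scene 0.25 0.12 323 minx [0.093 0.098]
scene 0.3 -0.04 61 minx [0.21  0.213]
scene 0.3 0.0 439 minx [0.18  0.187]
scene 0.3 0.04 424 minx [0.15  0.157]
scene 0.3 0.08 388 minx [0.122 0.128]
scene 0.3 0.12 367 minx [0.092 0.098]
scene 0.35 -0.04 115 minx [0.211 0.213]
scene 0.35 0.0 495 minx [0.18  0.187]
scene 0.35 0.04 465 minx [0.15  0.158]
scene 0.35 0.08 436 minx [0.123 0.128]
scene 0.35 0.12 408 minx [0.092 0.098]
scene 0.4 -0.08 53 minx [0.242 0.244]
scene 0.4 -0.04 288 minx [0
[... 1129 characters left out ...]
ide 0.25 0.12 141 minx [0.096 0.099]
side 0.3 -0.08 15 minx [0.246 0.247]
side 0.3 -0.04 87 minx [0.215 0.219]
side 0.3 0.0 104 minx [0.186 0.188]
side 0.3 0.04 112 minx [0.155 0.157]
side 0.3 0.08 128 minx [0.126 0.13 ]
side 0.3 0.12 152 minx [0.096 0.1  ]
side 0.35 -0.08 11 minx [0.246 0.246]
side 0.35 -0.04 92 minx [0.216 0.219]
side 0.35 0.0 107 minx [0.186 0.189]
side 0.35 0.04 122 minx [0.155 0.159]
side 0.35 0.08 141 minx [0.126 0.129]
side 0.35 0.12 163 minx [0.096 0.1  ]
side 0.4 -0.08 6 minx [0.246 0.246]
side 0.4 -0.04 34 minx [0.215 0.219]
side 0.4 0.0 42 minx [0.186 0.188]
side 0.4 0.04 51 minx [0.156 0.158]
side 0.4 0.08 61 minx [0.126 0.129]
side 0.4 0.12 76 minx [0.095 0.099]
```

step_arm(
  plan=[
    [[-4.2, -0.9, 4.9, 0, 0, -1.4, -1], [-4.2, -0.8, 4.9, 0, 0, -1.4, -1], [-4.2, -0.7, 4.9, 0, 0, -1.4, -1], [-4.1, -0.5, 4.8, 0, 0, -1.4, -1], [0, 0, 0, 0, 0, 0, -1], [0, 0, 0, 0, 0, 0, -1]],
  ],
)

```text
t: 5.95
tcp_pos: [0.5138, -0.3943, 0.2063]
tool_rot: [-0.989, -2.982, -0.0]
contact_force: [0.3, 0.6, 0.5]
finger_gap: 0.0879
finger_force: 0.0
```

```bash
python3 -c "
from h import *
delta([.5073,-.4085,.078],143.4)
st=status.read_state(); c=viewer.capture('wrist'); cv2.imwrite('pics/w2.png',c['frame'][:,:,::-1]); 
for k,h in (('tray_tab',.07),('tray_pin',.057)):
  for l in viewer.landmark_of(c,k)[:2]: print(k,l,world(c,l['uv'],st),atz(c,l['uv'],h,st))
p,col=cloud(c,st); np.savez('w5.npz',p=p,col=col)
P,q=frame_of(p,np.array([.507,-.4085]),(.03,.03),.080,.093,'tabtop',-36.5)
from fit import fit
fit(p,(.507,-.404),(.357,-.277))
"
```

```text
t 5.95 tcp [ 0.5138 -0.3943  0.2063] F [0.3 0.6 0.5] gap 0.0879 q [-0.67  0.5   1.61  0.    1.03 -1.6 ]
x bears 143.31 tilt [-0.  0. -1.]
shift cm [-0.34 -1.53 12.83]
rz -0.09
tray_tab {'uv': [307.2, 201.0], 'conf': 0.71} [ 0.50626976 -0.40501033  0.08756847] [ 0.51007538 -0.40884777  0.07      ]
tray_pin {'uv': [307.9, 145.3], 'conf': 0.78} [ 0.46674506 -0.37518041  0.06515551] [ 0.46721568 -0.37594773  0.057     ]
tabtop 543 rect [ 507.  -408.4] [11.6 42.9] 52.87
tray 5466 rect [ 508.4 -409.4] [120.2 129.5] 53.56
dock 6461 rect [ 397.3 -306.1] [140.7  59.9] 53.55
tray axis x -1 at -60.3 slope deg -1.62 25
tray axis x 1 at 68.5 slope deg -1.61 25
tray axis y -1 at -62.9 slope deg -1.41 25
tray axis y 1 at 56.1 slope deg -1.37 25
dock axis x -1 at 21.7 slope deg -0.87 17
dock axis x 1 at 61.5 slope deg -2.53 24
dock axis y -1 at -68.8 slope deg -1.89 8
dock axis y 1 at 70.4 slope deg -1.66 7
```

step_arm(
  plan=[
    [[-0.3, -1.55, 2, 0, 0, 0, -1], [0, 0, 4, 0, 0, 0, -1], [0, 0, 4, 0, 0, 0, -1], [0, 0, 2.8, 0, 0, 0, -1], [0, 0, 0, 0, 0, 0, -1], [0, 0, 0, 0, 0, 0, -1]],
  ],
)

```text
t: 6.85
tcp_pos: [0.5066, -0.409, 0.0779]
tool_rot: [-0.989, -2.982, 0.0]
contact_force: [-0.6, 0.2, -0.3]
finger_gap: 0.0877
finger_force: 0.0
```

```bash
python3 -c "
from h import *
delta([.507,-.4084,.078],143.4)"
```

```text
t 6.85 tcp [ 0.5066 -0.409   0.0779] F [-0.6  0.2 -0.3] gap 0.0877 q [-0.7   0.68  1.65 -0.    0.81 -1.63]
x bears 143.32 tilt [-0. -0. -1.]
shift cm [ 0.    0.07 -0.01]
rz -0.08
```

step_arm(
  plan=[
    [[0, 0.05, 0, 0, 0, 0, 1], [0, 0, 0, 0, 0, 0, 1], [0, 0, 0, 0, 0, 0, 1], [0, 0, 0, 0, 0, 0, 1], [0, 0, 0, 0, 0, 0, 1], [0, 0, 0, 0, 0, 0, 1]],
  ],
)

```text
t: 7.6
tcp_pos: [0.5074, -0.4082, 0.078]
tool_rot: [-0.988, -2.982, 0.0]
contact_force: [-0.7, 1.3, -0.5]
finger_gap: 0.0315
finger_force: 0.0
```

```bash
python3 -c "
from h import *
delta(None)"
```

```text
t 7.6 tcp [ 0.5074 -0.4082  0.078 ] F [-0.7  1.3 -0.5] gap 0.0315 q [-0.7   0.68  1.65 -0.    0.81 -1.63]
x bears 143.34 tilt [-0. -0. -1.]
```

step_arm(
  plan=[
    [[0, 0, 0, 0, 0, 0, 1], [0, 0, 0, 0, 0, 0, 1], [0, 0, 0, 0, 0, 0, 1], [0, 0, 0, 0, 0, 0, 1]],
  ],
)

```text
t: 8.1
tcp_pos: [0.5077, -0.408, 0.0781]
tool_rot: [0.988, 2.982, 0.0]
contact_force: [2.6, 2.9, 0.3]
finger_gap: 0.0121
finger_force: 30.0
```

step_arm(
  plan=[
    [[0, 0.4, 0, 0, 0, 0.2, 1], [0, 0.4, 0, 0, 0, 0.2, 1], [0, 0.4, 0, 0, 0, 0.2, 1], [0, 0.4, 0, 0, 0, 0, 1], [0, 0, 0, 0, 0, 0, 1], [0, 0, 0, 0, 0, 0, 1]],
  ],
)

```text
t: 8.85
tcp_pos: [0.5167, -0.3958, 0.0781]
tool_rot: [-1.004, -2.977, 0.001]
contact_force: [-2.8, -2.8, 1.2]
finger_gap: 0.0118
finger_force: 30.0
```

```bash
python3 -c "
from h import *
delta(None)
st=status.read_state(); c=viewer.capture('wrist'); cv2.imwrite('pics/w6.png',c['frame'][:,:,::-1]); 
for k,h in (('tray_pin',.057),('cam_knob',.078),('cam_nose',.056)):
  for l in viewer.landmark_of(c,k)[:1]: print(k,l,world(c,l['uv'],st),atz(c,l['uv'],h,st))
p,col=cloud(c,st); np.savez('w6.npz',p=p,col=col); ortho(p,col,'pics/o6.png')
from fit import fit
fit(p,(.515,-.394),(.357,-.277),-37,-37)
"
```

```text
t 8.85 tcp [ 0.5167 -0.3958  0.0781] F [-2.8 -2.8  1.2] gap 0.0118 q [-0.67  0.67  1.65 -0.    0.81 -1.59]
x bears 142.74 tilt [-0. -0. -1.]
tray_pin {'uv': [321.8, 161.0], 'conf': 0.64} [ 0.47358162 -0.36326187  0.06505058] [ 0.47462274 -0.3639853   0.057     ]
cam_knob {'uv': [319.7, 145.4], 'conf': 0.57} [ 0.46752051 -0.36007308  0.05108185] [ 0.46532264 -0.35837906  0.078     ]
cam_nose {'uv': [273.2, 39.7], 'conf': 0.79} [ 0.41260222 -0.34672661  0.06131874] [ 0.41117826 -0.34662489  0.056     ]
tray 11843 rect [ 517.  -397.9] [120.8 129.9] 52.84
dock 1238 rect [ 413.6 -318.3] [140.1  15.9] 53.01
tray axis x -1 at -60.9 slope deg -0.14 25
tray axis x 1 at -35.3 slope deg -0.26 17
tray axis y -1 at -61.6 slope deg -0.24 18
tray axis y 1 at 57.8 slope deg -0.48 18
dock axis x -1 at 62.8 slope deg -0.19 10
dock axis x 1 at 64.4 slope deg 0.71 10
```

View pics/w6.png

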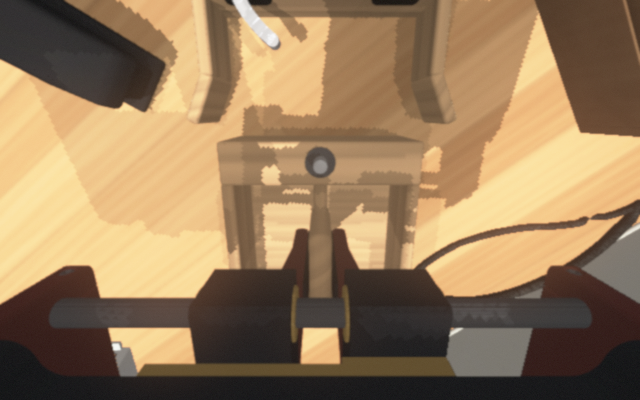

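The wrist view shows the cheeks' inner faces at columns 229 and 413 (middle 321). The tray edges are at 219 and 421 and the pin at 320, so the tray is aligned. I check this in the cloud.

```bash
python3 -c "
from h import *
p=np.load('w6.npz')['p']; a=np.radians(-37.2)
d=p[:,:2]-[.3879,-.2990]; x=d@[np.cos(a),np.sin(a)]; y=d@[-np.sin(a),np.cos(a)]; z=p[:,2]
for lo in range(24,90,6):
  m=(x*1000>lo)&(x*1000<lo+6)&(z>.036)&(z<.043); L=y[m&(y<0)]; U=y[m&(y>0)]
  if len(L)>3 and len(U)>3: print(lo,np.round([L.min(),L.max(),U.min(),U.max()],4),'mid inner',round((L.max()+U.min())/2,4),'outer',round((L.min()+U.max())/2,4))
m=(z>.044)&(z<.0535)&(x>.09)
for lo in range(96,130,6):
  k=m&(x*1000>lo)&(x*1000<lo+6); print(lo,np.round([y[k].min(),y[k].max()],4),round((y[k].min()+y[k].max())/2,4))
k=m&(abs(y)<.05); print('tray face x',np.percentile(x[k],1))
"
```

```text
24 [-0.1492 -0.0278  0.0278  0.1505] mid inner 0.0 outer 0.0007
30 [-0.1407 -0.0613  0.0613  0.1541] mid inner -0.0 outer 0.0067
36 [-0.131  -0.0614  0.0616  0.1571] mid inner 0.0001 outer 0.0131
42 [-0.1215 -0.0613  0.0616  0.1615] mid inner 0.0002 outer 0.02
48 [-0.1112 -0.0616  0.0615  0.165 ] mid inner -0.0 outer 0.0269
54 [-0.1132 -0.0614  0.0615  0.1688] mid inner 0.0 outer 0.0278
60 [-0.1162 -0.0619  0.062   0.1726] mid inner 0.0001 outer 0.0282
66 [-0.1202 -0.0635  0.0636  0.1754] mid inner 0.0 outer 0.0276
72 [-0.1236 -0.0658  0.0665  0.1791] mid inner 0.0003 outer 0.0277
78 [-0.126  -0.0688  0.0687  0.1836] mid inner -0.0001 outer 0.0288
84 [-0.0803 -0.0716  0.0717  0.1867] mid inner 0.0001 outer 0.0532
96 [-0.0604  0.0591] -0.0007
102 [-0.0605  0.0594] -0.0005
108 [-0.0606  0.0592] -0.0007
114 [-0.0604  0.0597] -0.0004
120 [-0.0601  0.0588] -0.0006
126 [-0.0605  0.0591] -0.0007
tray face x 0.09781343321534616
```

step_arm(
  plan=[
    [[1, 0.06, 0, 0, 0, 0, 1], [1.2, 0, 0, 0, 0, 0, 1], [1.2, 0, 0, 0, 0, 0, 1], [1.2, 0, 0, 0, 0, 0, 1], [1, 0, 0, 0, 0, 0, 1], [0.6, 0, 0, 0, 0, 0, 1], [0, 0, 0, 0, 0, 0, 1]],
  ],
)

```text
t: 9.93
tcp_pos: [0.467, -0.3566, 0.0781]
tool_rot: [-1.003, -2.975, -0.001]
contact_force: [-2.7, 2.6, 2.6]
finger_gap: 0.0117
finger_force: 30.0
```

step_arm(
  plan=[
    [[0.2, 0, 0, 0, 0, 0, 1], [0.1, 0, 0, 0, 0, 0, 1], [0, 0, 0, 0, 0, 0, 1]],
  ],
)

```text
t: 10.3
tcp_pos: [0.4661, -0.3559, 0.0781]
tool_rot: [1.003, 2.976, -0.0]
contact_force: [3.3, -2.3, -2.0]
finger_gap: 0.0119
finger_force: 30.0
```

```bash
cat >> h.py <<'E'
O=np.array([.3879,-.2990]); YD=np.radians(-37.2); X=np.array([np.cos(YD),np.sin(YD)]); Y=np.array([-X[1],X[0]])
def dk():
    s=status.read_state(); d=s["tcp_pos"][:2]-O; F=s["contact_force"]
    print("t",round(s["t"],2),"dock xy mm",np.round([d@X*1000,d@Y*1000],1),"z",round(s["tcp_pos"][2],4),"Fdock",np.round([F[:2]@X,F[:2]@Y,F[2]],1),"gap",round(s["finger_gap"],4),"q",np.round(s["qpos"],2))
    return s
E
python3 -c "
from h import *
delta(None);dk()"
```

```text
t 10.3 tcp [ 0.4661 -0.3559  0.0781] F [ 3.3 -2.3 -2. ] gap 0.0119 q [-0.67  0.6   1.81 -0.    0.73 -1.59]
x bears 142.74 tilt [ 0.001 -0.001 -1.   ]
t 10.3 dock xy mm [96.7  1.9] z 0.0781 Fdock [ 4.   0.2 -2. ] gap 0.0119 q [-0.67  0.6   1.81 -0.    0.73 -1.59]
```

step_arm(
  plan=[
    [[0.1, 0, 0, 0, 0, 0, 1], [0, 0, 0, 0, 0, 0, 1]],
  ],
)

```text
t: 10.55
tcp_pos: [0.465, -0.3551, 0.078]
tool_rot: [1.004, 2.977, -0.0]
contact_force: [3.3, -2.2, -2.8]
finger_gap: 0.012
finger_force: 30.0
```

step_arm(
  plan=[
    [[0.1, 0, 0, 0, 0, 0, 1], [0, 0, 0, 0, 0, 0, 1]],
  ],
)

```text
t: 10.8
tcp_pos: [0.4639, -0.3543, 0.078]
tool_rot: [-1.003, -2.977, -0.0]
contact_force: [1.0, -1.2, -1.3]
finger_gap: 0.0119
finger_force: 30.0
```

step_arm(
  plan=[
    [[0.1, 0, 0, 0, 0, 0, 1], [0, 0, 0, 0, 0, 0, 1]],
  ],
)

```text
t: 11.05
tcp_pos: [0.4631, -0.3537, 0.078]
tool_rot: [-1.004, -2.977, -0.0]
contact_force: [2.6, -1.6, -0.4]
finger_gap: 0.0116
finger_force: 30.0
```

step_arm(
  plan=[
    [[0.1, 0, 0, 0, 0, 0, 1], [0, 0, 0, 0, 0, 0, 1]],
  ],
)

```text
t: 11.3
tcp_pos: [0.4624, -0.3531, 0.078]
tool_rot: [-1.004, -2.977, -0.0]
contact_force: [2.4, -2.8, -1.3]
finger_gap: 0.0118
finger_force: 30.0
```

step_arm(
  plan=[
    [[0.1, 0, 0, 0, 0, 0, 1], [0, 0, 0, 0, 0, 0, 1]],
  ],
)

```text
t: 11.55
tcp_pos: [0.4616, -0.3525, 0.078]
tool_rot: [-1.004, -2.977, -0.0]
contact_force: [2.3, -1.5, -1.2]
finger_gap: 0.012
finger_force: 30.0
```

step_arm(
  plan=[
    [[0.1, 0, 0, 0, 0, 0, 1], [0, 0, 0, 0, 0, 0, 1]],
  ],
)

```text
t: 11.8
tcp_pos: [0.4608, -0.3519, 0.078]
tool_rot: [-1.004, -2.977, -0.0]
contact_force: [1.1, -2.8, -2.5]
finger_gap: 0.0116
finger_force: 30.0
```

step_arm(
  plan=[
    [[0.07, 0, 0, 0, 0, 0, 1], [0, 0, 0, 0, 0, 0, 1]],
  ],
)

```text
t: 12.05
tcp_pos: [0.4602, -0.3515, 0.078]
tool_rot: [-1.003, -2.977, -0.0]
contact_force: [2.3, -1.8, -1.3]
finger_gap: 0.0116
finger_force: 30.0
```

step_arm(
  plan=[
    [[0.08, 0, 0, 0, 0, 0, 1], [0, 0, 0, 0, 0, 0, 1]],
  ],
)

```text
t: 12.3
tcp_pos: [0.4597, -0.351, 0.078]
tool_rot: [-1.004, -2.977, -0.0]
contact_force: [1.6, -1.1, -1.7]
finger_gap: 0.0114
finger_force: 30.0
```

step_arm(
  plan=[
    [[0.08, 0, 0, 0, 0, 0, 1], [0, 0, 0, 0, 0, 0, 1]],
  ],
)

```text
t: 12.55
tcp_pos: [0.4594, -0.3509, 0.0781]
tool_rot: [1.003, 2.976, -0.0]
contact_force: [3.9, -2.9, -4.7]
finger_gap: 0.0118
finger_force: 30.0
```

step_arm(
  plan=[
    [[0.08, 0, 0, 0, 0, 0, 1], [0, 0, 0, 0, 0, 0, 1]],
  ],
)

```text
t: 12.8
tcp_pos: [0.4592, -0.3507, 0.0782]
tool_rot: [1.003, 2.975, -0.001]
contact_force: [4.8, -4.3, -5.1]
finger_gap: 0.0118
finger_force: 30.0
```

```bash
python3 -c "
from h import *
s=dk()
c=viewer.capture('wrist'); cv2.imwrite('pics/w7.png',c['frame'][:,:,::-1])
p,col=cloud(c,s); d=p[:,:2]-O; x,y,z=d@X*1000,d@Y*1000,p[:,2]
m=(z>.044)&(z<.0535)&(x>15)&(x<70)&(abs(y)<55)
print(np.histogram(x[m],bins=np.arange(15,50,1.5)))
k=(z>.061)&(z<.069)&(x>25)&(x<60)&(abs(y)<20); print('pin top',k.sum(),np.median(x[k]),np.median(y[k]))
"
```

```text
t 12.8 dock xy mm [88.1  1.9] z 0.0782 Fdock [ 6.4 -0.6 -5.1] gap 0.0118 q [-0.67  0.6   1.83  0.    0.72 -1.59]
(array([373, 532, 535, 415, 367, 200, 418, 446, 524, 466, 405, 508, 381,
       442, 397, 390, 412, 368, 440, 375, 425, 388, 384]), array([15. , 16.5, 18. , 19.5, 21. , 22.5, 24. , 25.5, 27. , 28.5, 30. ,
       31.5, 33. , 34.5, 36. , 37.5, 39. , 40.5, 42. , 43.5, 45. , 46.5,
       48. , 49.5]))
pin top 179 36.23334776506445 0.8043633865660369
```

View pics/w7.png

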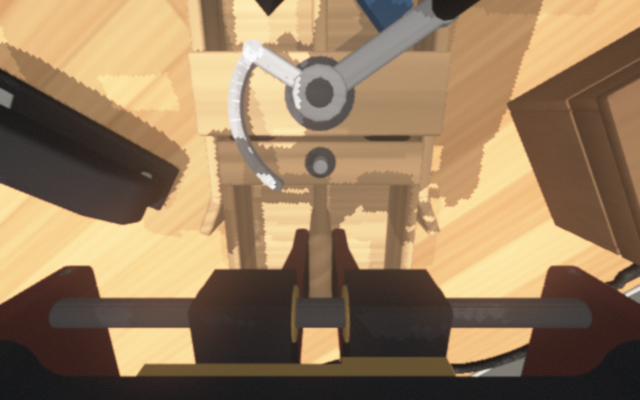

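The tray has reached the buffers: force 6.4 N, the rail gap at row 138 is closed, the pin at (320,160) is at x≈36.5 mm and the hook nose at (275,183) is clear. I release and rise.

step_arm(
  plan=[
    [[0, 0, 0, 0, 0, 0, -1], [0, 0, 0, 0, 0, 0, -1], [0, 0, 0, 0, 0, 0, -1], [0, 0, -2, 0, 0, 0, -1], [0, 0, -5, 0, 0, 0, -1], [0, 0, -5, 0, 0, 0, -1], [0, 0, 0, 0, 0, 0, -1]],
  ],
)

```text
t: 13.72
tcp_pos: [0.4606, -0.3518, 0.2036]
tool_rot: [1.001, 2.969, -0.005]
contact_force: [-0.2, -0.3, -0.7]
finger_gap: 0.0782
finger_force: 0.0
```

```bash
python3 -c "
from h import *
s=dk(); c=viewer.capture('wrist'); cv2.imwrite('pics/w8.png',c['frame'][:,:,::-1])
for k,h in (('cam_knob',.078),('tray_pin',.057)):
  for l in viewer.landmark_of(c,k)[:1]:
    w=atz(c,l['uv'],h,s); print(k,l,world(c,l['uv'],s),w,'dock',(w[:2]-O)@X,(w[:2]-O)@Y)
p,col=cloud(c,s); d=p[:,:2]-O; x,y,z=d@X*1000,d@Y*1000,p[:,2]
k=(z>.061)&(z<.069)&(x>25)&(x<60)&(abs(y)<8); print('pin top',k.sum(),np.median(x[k]),np.median(y[k]))
k=(z>.090)&(z<.102)&(x<-10)&(x>-90)&(y<90)&(y>20); print('knob top',k.sum(),x[k].min(),x[k].max(),y[k].min(),y[k].max())
p=np.load('w4.npz')['p']; d=p[:,:2]-O; x,y,z=d@X*1000,d@Y*1000,p[:,2]
k=(z>.1)&(z<.22)&(np.hypot(x,y)<220); print('tall',k.sum(),np.c_[x[k],y[k],z[k]*1000][::max(1,k.sum()//6)].round())
k=(y>70)&(y<220)&(abs(x)<200)&(z<.2);print('box h',np.percentile(z[k],99.5))
"
```

```text
t 13.72 dock xy mm [89.8  1.9] z 0.2036 Fdock [ 0.  -0.4 -0.7] gap 0.0782 q [-0.67  0.41  1.77  0.    0.95 -1.59]
cam_knob {'uv': [394.0, 46.8], 'conf': 0.56} [ 0.39347062 -0.23081788  0.09733529] [ 0.39320052 -0.22493365  0.078     ] dock -0.040558424844371305 0.06220075195998796
tray_pin {'uv': [316.6, 138.5], 'conf': 0.69} [ 0.41455874 -0.32221508  0.06505781] [ 0.41507536 -0.32271966  0.057     ] dock 0.03598687608442453 -0.0024632212077414515
pin top 58 36.620891526894496 0.382921833314985
knob top 398 -48.11126639907826 -32.29310598529103 51.932099666363904 66.88176852774627
tall 0 []
box h 0.07936705868461039
```

step_arm(
  plan=[
    [[4.3, 1.9, 0, 0, 0, 0, 0.3], [4.3, 1.9, 0, 0, 0, 0, 0.3], [4.3, 1.9, 0, 0, 0, 0, 0.3], [0, 0, 0, 0, 0, 9.5, 0.3], [0, 0, 0, 0, 0, 9.5, 0.3], [0, 0, 0, 0, 0, 9.5, 0.3], [0, 0, 0, 0, 0, 9.5, 0.3], [0, 0, 0, 0, 0, 9.5, 0.3]],
  ],
)

```text
t: 14.88
tcp_pos: [0.3893, -0.226, 0.1967]
tool_rot: [-2.122, -2.312, 0.001]
contact_force: [0.3, -0.1, 0.3]
finger_gap: 0.0308
finger_force: 0.0
```

```bash
python3 -c "
from h import *
delta([.3918,-.2274,.092],95);dk()"
```

```text
t 14.88 tcp [ 0.3893 -0.226   0.1967] F [ 0.3 -0.1  0.3] gap 0.0308 q [-0.55  0.25  2.04 -0.    0.86 -0.64]
x bears 94.93 tilt [-0.003  0.002 -1.   ]
shift cm [-0.18  0.26 10.47]
rz -0.07
t 14.88 dock xy mm [-43.  59.] z 0.1967 Fdock [0.3 0.1 0.3] gap 0.0308 q [-0.55  0.25  2.04 -0.    0.86 -0.64]
```

step_arm(
  plan=[
    [[-0.2, 0.25, 3, 0, 0, 0, 0.3], [0, 0, 3, 0, 0, 0, 0.3], [0, 0, 2.5, 0, 0, 0, 0.3], [0, 0, 1.9, 0, 0, 0, 0.3], [0, 0, 0, 0, 0, 0, 0.5], [0, 0, 0, 0, 0, 0, 0.5]],
  ],
)

```text
t: 15.62
tcp_pos: [0.3927, -0.2283, 0.094]
tool_rot: [-2.117, -2.32, 0.0]
contact_force: [0.2, -0.3, 0.6]
finger_gap: 0.0224
finger_force: 0.0
```

```bash
cat >> h.py <<'E'
def arc(th0=None,lag=0.):
    """where the knob would be if centred; print state in polar dock frame"""
    s=status.read_state(); d=s["tcp_pos"][:2]-O; v=np.array([d@X,d@Y])*1000; b=np.arctan2(v[1],v[0])%(2*np.pi)
    F=s["contact_force"]; f=np.array([F[:2]@X,F[:2]@Y]); t=np.array([-np.sin(b),np.cos(b)]); n=np.array([np.cos(b),np.sin(b)])
    M=R.from_rotvec(s["tool_rot"]).as_matrix()
    print("t",round(s["t"],2),"rad",round(np.hypot(*v),1),"cam(tcp)",round(b-2.3,3),"z",round(s["tcp_pos"][2],4),"Ftan",round(f@t,1),"Frad",round(f@n,1),"Fz",round(F[2],1),"gap",round(s["finger_gap"],4),"ybear-tan",round((np.degrees(np.arctan2(M[1,1],M[0,1]))-np.degrees(b)+37.2+90+180)%360-180,1),"q6",round(s["qpos"][5],2))
    return s,b
def plan_arc(db,turn,n,rad=.072):
    """n rows along the arc by db rad in all, total tool turn (deg, + anticlockwise)"""
    s,b=arc(); M=R.from_rotvec(s["tool_rot"]).as_matrix(); p=s["tcp_pos"].copy()
    for i in range(1,n+1):
        bb=b+db*i/n; w=O+rad*(np.cos(bb)*X+np.sin(bb)*Y); q=np.r_[w,p[2]]
        sh=100*M.T@(q-p); print(np.round(sh,2),"rz",round(-turn/n,2)); p=q
        M=M@R.from_rotvec([0,0,-np.radians(turn/n)]).as_matrix()
E
python3 -c "
from h import *
plan_arc(.6,30,6)"
```

```text
t 15.62 rad 70.9 cam(tcp) -0.148 z 0.094 Ftan -0.3 Frad -0.3 Fz 0.6 gap 0.0224 ybear-tan 9.2 q6 -0.64
[ 0.19 -0.7   0.  ] rz -5.0
[ 0.07 -0.72  0.  ] rz -5.0
[ 0.06 -0.72  0.  ] rz -5.0
[ 0.05 -0.72  0.  ] rz -5.0
[ 0.04 -0.72  0.  ] rz -5.0
[ 0.03 -0.72  0.  ] rz -5.0
```

step_arm(
  plan=[
    [[0.15, -0.7, 0, 0, 0, -5, 0.5], [0.07, -0.7, 0, 0, 0, -5, 0.5], [0.06, -0.7, 0, 0, 0, -5, 0.5], [0.05, -0.7, 0, 0, 0, -5, 0.5], [0.04, -0.7, 0, 0, 0, -5, 0.5], [0.03, -0.7, 0, 0, 0, -5, 0.5], [0, 0, 0, 0, 0, 0, 0.5]],
  ],
)

```text
t: 16.5
tcp_pos: [0.3527, -0.2375, 0.0948]
tool_rot: [1.446, 2.788, -0.0]
contact_force: [0.1, -1.1, 0.3]
finger_gap: 0.0223
finger_force: 0.0
```

```bash
python3 -c "
from h import *
plan_arc(.6,30,6)"
```

```text
t 16.5 rad 70.9 cam(tcp) 0.44 z 0.0948 Ftan 0.4 Frad -1.0 Fz 0.3 gap 0.0223 ybear-tan 5.4 q6 -1.23
[ 0.14 -0.71 -0.  ] rz -5.0
[ 0.02 -0.72 -0.  ] rz -5.0
[ 0.01 -0.72 -0.  ] rz -5.0
[ 0.   -0.72 -0.  ] rz -5.0
[-0.01 -0.72  0.  ] rz -5.0
[-0.01 -0.72  0.  ] rz -5.0
```

```bash
python3 -c "
from h import *
for n,k,h in(('scene','cam_nose',.056),('side','cam_nose',.056),('wrist','cam_nose',.056)):
  s=status.read_state(); c=viewer.capture(n); cv2.imwrite('pics/v%s.png'%n,c['frame'][:,:,::-1])
  for l in viewer.landmark_of(c,k)[:1]:
    w=atz(c,l['uv'],h,s); d=w[:2]-O; print(n,k,l,np.round(w,3),'rad',np.hypot(*d),'ang',np.arctan2(d@Y,d@X)+.32)
a=cv2.imread('pics/vscene.png')[130:330,240:480];b=cv2.imread('pics/vwrist.png')
cv2.imwrite('pics/c9.png',np.vstack([cv2.resize(a,(360,300)),cv2.resize(b,(360,225))]))
"
```

```text
scene cam_nose {'uv': [351.6, 223.9], 'conf': 0.55} [ 0.433 -0.323  0.056] rad 0.05092167133765686 ang 0.4893680860286368
side cam_nose {'uv': [303.6, 176.3], 'conf': 0.83} [ 0.433 -0.303  0.056] rad 0.04516570958903846 ang 0.8820990307409708
```

View pics/c9.png

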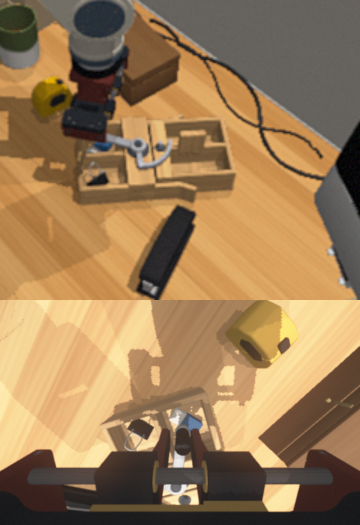

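The scene crop shows the tray in place and the nose swung to the pin. The wrist crop shows the knob caged at (182,440). I carry on along the arc.

step_arm(
  plan=[
    [[0.1, -0.7, 0.2, 0, 0, -5, 0.5], [0.03, -0.7, 0, 0, 0, -5, 0.5], [0.02, -0.7, 0, 0, 0, -5, 0.5], [0.01, -0.7, 0, 0, 0, -5, 0.5], [0, -0.7, 0, 0, 0, -5, 0.5], [0, -0.7, 0, 0, 0, -5, 0.5]],
  ],
)

```text
t: 17.55
tcp_pos: [0.3243, -0.2671, 0.0922]
tool_rot: [0.67, 3.068, -0.0]
contact_force: [4.5, 2.4, 0.3]
finger_gap: 0.0218
finger_force: 1.5
```

```bash
python3 -c "
from h import *
plan_arc(.24,12,4)"
```

```text
t 17.55 rad 71.2 cam(tcp) 1.026 z 0.0922 Ftan -4.2 Frad -2.9 Fz 0.3 gap 0.0218 ybear-tan 2.0 q6 -1.86
[ 0.08 -0.43 -0.  ] rz -3.0
[-0.   -0.43  0.  ] rz -3.0
[-0.   -0.43  0.  ] rz -3.0
[-0.01 -0.43  0.  ] rz -3.0
```

step_arm(
  plan=[
    [[0.06, -0.4, 0, 0, 0, -2.5, 0.5], [0, -0.4, 0, 0, 0, -2.5, 0.5], [0, -0.4, 0, 0, 0, -2.5, 0.5], [0, -0.4, 0, 0, 0, -2.5, 0.5]],
  ],
)

```text
t: 18.05
tcp_pos: [0.3179, -0.2815, 0.0922]
tool_rot: [0.402, 3.115, -0.0]
contact_force: [2.5, 1.8, -0.1]
finger_gap: 0.022
finger_force: 1.5
```

```bash
python3 -c "
from h import *
plan_arc(.12,4,3)"
```

```text
t 18.05 rad 72.1 cam(tcp) 1.246 z 0.0922 Ftan -2.4 Frad -2.0 Fz -0.1 gap 0.022 ybear-tan -0.7 q6 -2.07
[-0.02 -0.29  0.  ] rz -1.33
[-0.01 -0.29  0.  ] rz -1.33
[-0.02 -0.29  0.  ] rz -1.33
```

step_arm(
  plan=[
    [[0, -0.3, 0, 0, 0, -1.5, 0.5], [-0.02, -0.3, 0, 0, 0, -1.5, 0.5], [0, 0, 0, 0, 0, 0, 0.5]],
  ],
)

```text
t: 18.42
tcp_pos: [0.3159, -0.2873, 0.092]
tool_rot: [-0.322, -3.125, 0.0]
contact_force: [-0.6, -1.0, -0.5]
finger_gap: 0.022
finger_force: 0.0
```

```bash
python3 -c "
from h import *
plan_arc(.06,2.5,2)"
```

```text
t 18.43 rad 73.0 cam(tcp) 1.33 z 0.092 Ftan 1.0 Frad 0.4 Fz -0.5 gap 0.022 ybear-tan -2.6 q6 -2.13
[-0.11 -0.21 -0.  ] rz -1.25
[-0.01 -0.22  0.  ] rz -1.25
```

step_arm(
  plan=[
    [[-0.08, -0.2, 0, 0, 0, -1, 0.5], [-0.02, -0.2, 0, 0, 0, -1, 0.5]],
  ],
)

```text
t: 18.68
tcp_pos: [0.3154, -0.2907, 0.0918]
tool_rot: [-0.265, -3.129, -0.002]
contact_force: [-1.8, 4.4, 2.4]
finger_gap: 0.0219
finger_force: 1.9
```

step_arm(
  plan=[
    [[-0.02, -0.2, 0, 0, 0, -1, 0.5], [-0.02, -0.2, 0, 0, 0, -1, 0.5]],
  ],
)

```text
t: 18.92
tcp_pos: [0.315, -0.2943, 0.0918]
tool_rot: [-0.211, -3.132, -0.004]
contact_force: [-1.3, 7.3, 4.2]
finger_gap: 0.0221
finger_force: 3.5
```

```bash
python3 -c "
from h import *
plan_arc(.06,2.5,2)"
```

```text
t 18.93 rad 73.1 cam(tcp) 1.426 z 0.0918 Ftan -7.2 Frad 1.8 Fz 4.2 gap 0.0221 ybear-tan -4.0 q6 -2.22
[-0.12 -0.21 -0.  ] rz -1.25
[-0.02 -0.22 -0.  ] rz -1.25
```

step_arm(
  plan=[
    [[0, 0, -0.25, 0, 0, 0, 0.5], [-0.08, 0, 0, 0, 0, 0, 0.5]],
  ],
)

```text
t: 19.18
tcp_pos: [0.3158, -0.2946, 0.0942]
tool_rot: [-0.212, -3.132, -0.003]
contact_force: [-2.9, 4.7, 0.4]
finger_gap: 0.0222
finger_force: 2.1
```

step_arm(
  plan=[
    [[-0.02, -0.1, 0, 0, 0, -0.5, 0.5], [-0.02, -0.1, 0, 0, 0, -0.5, 0.5]],
  ],
)

```text
t: 19.42
tcp_pos: [0.3157, -0.2961, 0.0941]
tool_rot: [-0.184, -3.133, -0.004]
contact_force: [-1.9, 8.4, 4.1]
finger_gap: 0.0219
finger_force: 4.0
```

```bash
python3 -c "
from h import *
plan_arc(.06,2.5,2)"
```

```text
t 19.43 rad 72.3 cam(tcp) 1.45 z 0.0941 Ftan -8.3 Frad 2.3 Fz 4.1 gap 0.0219 ybear-tan -4.4 q6 -2.23
[-0.05 -0.21 -0.  ] rz -1.25
[-0.02 -0.21 -0.  ] rz -1.25
```

The knob load is 8 N (2 × 4 N finger force, Ftan 8.3 N) and it is past free drag, so the lever is firm. I back off, centre the cage, open and lift.

step_arm(
  plan=[
    [[0, 0.15, 0, 0, 0, 0, 0.5], [0, 0.2, 0, 0, 0, 0, 0.4], [0, 0, 0, 0, 0, 0, 0.3], [0, 0, -2, 0, 0, 0, 0.3], [0, 0, -4, 0, 0, 0, 0.3], [0, 0, -5, 0, 0, 0, 0.3], [-5, 0, -5, 0, 0, 0, 0.3], [-5, 0, 0, 0, 0, 0, 0.3]],
  ],
)

```text
t: 20.42
tcp_pos: [0.4137, -0.307, 0.2532]
tool_rot: [0.186, 3.129, -0.008]
contact_force: [-0.4, 0.2, 0.4]
finger_gap: 0.0303
finger_force: 0.0
```

```bash
python3 -c "
from h import *
s=dk(); c=viewer.capture('wrist'); cv2.imwrite('pics/w10.png',c['frame'][:,:,::-1])
for k,h in (('cam_knob',.078),('tray_pin',.057),('cam_nose',.056)):
  for l in viewer.landmark_of(c,k)[:1]:
    w=atz(c,l['uv'],h,s); print(k,l,'dock',(w[:2]-O)@X,(w[:2]-O)@Y)
p,col=cloud(c,s); d=p[:,:2]-O; x,y,z=d@X*1000,d@Y*1000,p[:,2]
k=(z>.0615)&(z<.069)&(x>25)&(x<60)&(abs(y)<8); print('pin top',k.sum(),np.median(x[k]),np.median(y[k]))
k=(z>.090)&(z<.102)&(x<-10)&(x>-90)&(y<20)&(y>-90); print('knob top',k.sum(),x[k].min(),x[k].max(),y[k].min(),y[k].max()) if k.any() else 0
"
```

```text
t 20.43 dock xy mm [25.4  9.2] z 0.2532 Fdock [-0.4 -0.1  0.4] gap 0.0303 q [-0.66  0.25  1.87 -0.    1.01 -2.11]
cam_knob {'uv': [324.6, 93.9], 'conf': 0.75} dock -0.05999222571042649 -0.037535034144517775
tray_pin {'uv': [310.2, 185.8], 'conf': 0.75} dock 0.03730903854241391 0.00032581546529197663
cam_nose {'uv': [348.7, 195.4], 'conf': 0.7} dock 0.024158643368480608 0.04699402613366523
pin top 69 38.811859990890724 0.38125000458616864
knob top 217 -67.60837280399429 -52.28361002941209 -47.14417221367506 -32.04642024055593
```

View pics/w10.png

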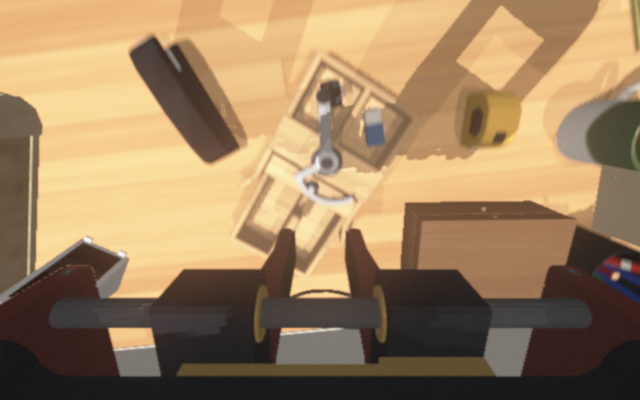

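The wrist view shows the hook from (300,180) to (352,200) wrapped outside the pin at (312,187), with the trays butted together and the bystanders in place. The cam is at about 1.42 rad. I check again at rest that nothing drifts.

step_arm(
  plan=[
    [[0, 0, 0, 0, 0, 0, 0.3], [0, 0, 0, 0, 0, 0, 0.3], [0, 0, 0, 0, 0, 0, 0.3], [0, 0, 0, 0, 0, 0, 0.3]],
  ],
)

```text
t: 21.12
tcp_pos: [0.4106, -0.3052, 0.2487]
tool_rot: [-0.186, -3.136, -0.0]
contact_force: [0.0, -0.7, -0.3]
finger_gap: 0.0309
finger_force: 0.0
```

```bash
python3 -c "
from h import *
for i in range(2):
  s=dk(); c=viewer.capture('wrist')
  p,col=cloud(c,s); d=p[:,:2]-O; x,y,z=d@X*1000,d@Y*1000,p[:,2]
  k=(z>.0625)&(z<.069)&(x>25)&(x<60)&(abs(y)<8); print('pin top',k.sum(),np.median(x[k]),np.median(y[k]))
  k=(z>.090)&(z<.102)&(x<-10)&(x>-90)&(y<20)&(y>-90); a=(x[k].min()+x[k].max())/2; b=(y[k].min()+y[k].max())/2; print('knob',a,b,np.hypot(a,b),np.arctan2(b,a)%6.2832-2.3)
  k=(z>.05)&(z<.07)&(np.hypot(x,y)<14); print('boss',k.sum(),x[k].mean(),y[k].mean())
  P,q=frame_of(p,O+X*.0905,(.072,.07),.044,.0535,'tray',-37.2)
  k=(abs(q[:,1])<.055); print('far edge',(q[k,0].max()+.0905)*1000, 'y',q[(q[:,0]>0.0),1].min(),q[(q[:,0]>0.0),1].max())
"
```

```text
t 21.12 dock xy mm [21.8  8.8] z 0.2487 Fdock [ 0.5 -0.6 -0.3] gap 0.0309 q [-0.66  0.26  1.88 -0.    1.01 -2.11]
pin top 44 37.20700476847935 0.28943903784085645
knob -60.07911526507361 -39.88449486132867 72.11291854707694 1.4276686691382179
boss 468 -0.6891616619730083 -0.613052740690407
tray 3351 rect [ 456.8 -351.4] [138.9 136.2] 52.84
far edge 154.7491322291381 y -0.05965511124026596 0.06046740121532971
t 21.18 dock xy mm [21.9  8.8] z 0.2487 Fdock [ 0.6 -0.9  0.6] gap 0.0309 q [-0.66  0.26  1.88 -0.    1.01 -2.11]
pin top 42 36.74519060927098 0.5702505703695017
knob -59.96310180629928 -39.871446026544135 72.00906739071291 1.4284087684941023
boss 469 -0.6304222957832719 -0.6515522118768976
tray 3368 rect [ 456.9 -351.4] [138.7 136.2] 52.88
far edge 154.34789175991037 y -0.0595449148742569 0.06051547478645484
```

```bash
python3 -c "
from rig import close_job
print(close_job())"
```

```text
the job is handed in; nothing more can be done
None
```

The loose tray stands home against the buffers and the cam is turned in to about 1.43 rad. I stopped at about 8 N on the knob, where the lever came firm, and it had not moved when I re-measured after letting go. The hook's pull on the tray could not be measured directly, the mug, stapler and tape measure were never touched, and the job is handed in with no verdict returned.

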